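# Go / no-go check of a bored block

### The job

Check the bore of the wooden bearing block with the double-ended plug gauge: push the long thin go end into the bore all the way, until its collar meets the block, and draw it out again. Then hold the short fat no-go end squarely and centrally against a mouth of the bore with a light push for about a second, to confirm that it will not enter; don't ram it. Finally lay the gauge back in its V rest, the same way round as it was, and let go.

Things in the scene. Friction and masses are not known exactly. Their poses are not given: they have to be found in the camera images.
- plug_gauge: Bare metal double-ended plug gauge, 135 mm long, 0.35 kg, lying level in its rest. Origin on its axis at mid-handle; x axis along it towards the go end. Handle: hexagonal, 34 mm across flats, x = -30 to +24 mm; two flats stand upright at left and right at the start: grip it from above across 34 mm. Collar 46 mm in diameter, x = 24 to 30 mm. Long thin go end to +x, short fat no-go end to -x
- go_shoulder (a point): On the gauge's axis at the collar's face (x = +30 mm on the gauge), which meets the block when the go end is fully in. From here the go end, 32 mm in diameter, runs 45 mm further, its last 6 mm tapered to 24 mm
- nogo_face (a point): Centre of the flat end face of the no-go end (x = -60 mm on the gauge). The no-go end is 40 mm in diameter and 30 mm long
- bearing_block: Light wooden block fixed to the bench: 50 mm thick (x), 80 mm wide (y), 90 mm high, with a foot 16 mm high, 140 mm wide. Origin: centre of its underside. A level bore, 35 mm in diameter, lined with a dark steel bush, goes right through along x, 58 mm above the bench. Its x axis points away from the robot, turned by at most 0.35 rad. Both mouths are free
- mouth_near (a point): Centre of the bore's mouth on the face towards the robot (x = -25 mm on the block)
- mouth_far (a point): Centre of the bore's mouth on the face away from the robot (x = +25 mm on the block)
- gauge_rest: Dark wooden rest fixed to the bench, base 130 x 56 x 10 mm; origin under the gauge's mid-handle. Two 90 degree V posts, 12 mm thick, 57 mm wide, up to 50 mm high, at x = +52 mm (go end) and -45 mm (no-go end); fingers fit between them. The gauge lies along the rest's x axis, its axis 50 mm above the bench, go end to +x (away from the robot, turned by at most 0.35 rad)
There are look-alikes about, which are no part of the job. Leave any blue, pink or turquoise look-alike of the bearing_block alone.

How it is judged:
On the way, in this order (a step that is already met when the one before it is completed fails the run):
1. go end fully in: its shoulder within 5 mm of a mouth's centre, gauge within 0.1 rad of the bore's axis ((distance between go_shoulder and mouth_near below 0.005 m or distance between go_shoulder and mouth_far below 0.005 m) and angle between the x axis of plug_gauge and the x axis of bearing_block, either way round below 0.1 rad), for 0.1 s.
2. no-go face pressed on a mouth with over 1.5 N for 0.4 s, its centre within 6 mm of the mouth's centre, gauge within 0.12 rad of the bore's axis ((distance between nogo_face and mouth_near below 0.006 m or distance between nogo_face and mouth_far below 0.006 m) and angle between the x axis of plug_gauge and the x axis of bearing_block, either way round below 0.12 rad and contact force between plug_gauge and bearing_block above 1.5 N), for 0.4 s.
At the end, for the whole second after the job is handed in: The gauge lies at rest in both Vs of its rest, released, go end towards the rest's +x end: its middle within 12 mm along and 5 mm across of the rest's middle, its axis 46 to 54 mm above the bench and within 0.08 rad of the rest's axis (x of plug_gauge in the frame of gauge_rest between -0.012 and 0.012 m and y of plug_gauge in the frame of gauge_rest between -0.005 and 0.005 m and height (world z) of plug_gauge between 0.046 and 0.054 m and angle between the x axis of plug_gauge and the x axis of gauge_rest, either way round below 0.08 rad and x of go_shoulder in the frame of gauge_rest above 0 m and linear speed of plug_gauge below 0.02 m/s); the robot touches nothing.
It fails at once if the gauge is rammed against the block with more than 80 N (contact force between plug_gauge and bearing_block above 80 N).
It also fails if it takes over 64 s, if anything falls off the work surface, if the arm or the gripper's body presses on something with over 40 N, if the wrist force passes 120 N, or if a joint passes its speed limit or range.

### The arm

A 6-joint arm with a two-finger parallel gripper is mounted at the origin on the work surface; the furniture and walls round the work are solid. World frame = base frame: x ahead of the robot, y to its left, z up, the work surface at z = 0. Lengths are in m, angles in rad, forces in N, time in s.
With the tool pointing down it reaches from about 0.375 to 0.9 m from the base axis. Payload 3.1 kg.
Tool frame: the origin (TCP) lies on the centre line of the jaws, within the pads' length; the fingertips stand 19 mm ahead of it and the grasp point (between the pads) is the TCP; y points along the fingers, x is the direction in which the jaws open and shut, and the axes are right-handed (so a half turn about y gives the same grasp; the last joint's range is limited). The gripper opens to 85 mm and grips with 20 to 120 N. Pads are 22 mm wide; open, the fingers measure 114 mm over their backs; the gripper's body (76 mm by 85 mm) begins 54 mm behind the grasp point. The pads swing forward as they close: fully open they stand 13 mm farther back than shut.
Start: joints at [-1.288, 0.527, 1.433, -0, 1.181, -0.178], TCP at [0.278, -0.559, 0.25] pointing down, gripper open.
Joint ranges: [-3.08, 3.08], [-0.75, 2.2], [0.22, 2.44], [-1.43, 4.57], [0, 2.65], [-2.85, 2.85]. Speed limits (rad/s): [2.79, 2.79, 3.14, 3.14, 3.14, 3.14].

### API

Orientations are given as a unit quaternion [x, y, z, w].
In Python, from station import * gives the robot as it stands.
- The arm moves only by the tool step_arm, never from a script. Its argument "moves" is a list of rows, each a list of 7 numbers: the turn, a rotation vector about the tool's x, y, z in rad, then the shift along the tool's x, y, z in cm, then the closure, from -1 (fully open) to 1 (shut). A call has 1 to 12 rows; each row is the pose to reach, as a shift and turn from the pose measured when the call began, along the tool's axes at that moment; what a row does not reach only later rows make up. A row lasts 1/8 s, in which the tool goes at most 62.5 mm and 10.7 degrees, less where a joint would pass 70% of its speed; a pose out of reach is approached as far as the arm can. A call with a gripper value outside its range is refused whole. The fingers move at their own pace and stop on an object; "grip_force" is the grip in N (left out, the last holds). Time passes only in rows, so rows that repeat a pose let the fingers close. It gives the time, the measured TCP pose, the force and the opening at its end, in the units of the state.
- sense(): the state, without advancing time (a new reading comes with each control period).
- snapshot(name): name is "scene" or "top"; returns a dict with "frame" (420x560x3 uint8, red, green, blue), "z_map" (420x560 float32, m along the optical axis (not along the pixel's ray), 0 where there is no reading), "vfov" (degrees; the focal length in pixels is half the picture's height over the tangent of half this angle, whatever the lens; pixels are square), "cx", "cy" (the principal point, pixels), "dist" ([k1, k2, p1, p2, k3] as OpenCV has them; the pictures are not rectified), "xyz" and "orientation" of the camera in the world. Camera axes: x right, y down, z forward; pixel columns grow to the right and rows downward; lengths in m; the calibration is good to about 2 mm. A picture is of the moment at which its call begins.
- sign_off(): hands the job in, once; it reports no verdict.
The state is a dict: "t": time; "q": joint angles; "qd": joint speeds; "tau": joint torques, N m; "tcp_pos": TCP position; "tool_rot": TCP orientation; "force": force on the tool from outside, world axes, zero at the start; "ft_torque": the same for the moment, N m; "finger_gap": opening from 0.0 (shut) to 1.0 (fully open).
Only numpy, scipy, OpenCV 4.12 (cv2) and the standard library are available. Lean on these libraries where they do the work, as an engineer would, in place of code of your own. Each camera call takes 0.05 s, during which the arm holds its last target.

## Working session

There is one attempt and no reset: what is moved stays moved. The work goes in short steps, Python scripts to look and compute and a tool call to move; the robot and the scene stay as the last step left them, time stands still between calls to the robot, and variables do not carry over. Pictures are saved under pics/ and viewed, and the job is handed in when it is done.

Besides the shell and the picture viewer there is one more tool, called after "Emit:" in YAML: its name, and indented under it one key for each argument. step_arm: Moves the arm, as the interface text tells. Its arguments: {"type":"object","properties":{"moves":{"type":"array","items":{"type":"array","items":{"type":"number"}}},"grip_force":{"type":"number"}},"required":["moves"]}

```bash
ls; mkdir -p pics; cat > h.py <<'E'
from station import *
import numpy as np, cv2
from scipy.spatial.transform import Rotation as R
def K(s):
    h=s["frame"].shape[0]; f=h/2/np.tan(np.radians(s["vfov"])/2)
    return np.array([[f,0,s["cx"]],[0,f,s["cy"]],[0,0,1.]])
def cloud(s):
    h,w=s["z_map"].shape
    u,v=np.meshgrid(np.arange(w),np.arange(h))
    p=np.stack([u,v],-1).reshape(-1,1,2).astype(np.float64)
    n=cv2.undistortPoints(p,K(s),np.array(s["dist"],float)).reshape(h,w,2)
    z=s["z_map"].astype(float)
    P=np.dstack([n[...,0]*z,n[...,1]*z,z])
    W=P@R.from_quat(s["orientation"]).as_matrix().T+np.array(s["xyz"])
    W[z<=0]=np.nan
    return W
def save(s,n): cv2.imwrite("pics/"+n+".png",s["frame"][...,::-1])
E
python3 - <<'E'
from h import *
import pickle
for n in("scene","top"):
    s=snapshot(n); save(s,n+"0"); pickle.dump(s,open(n+"0.pkl","wb")); print(n,s["xyz"],s["orientation"],s["vfov"],s["dist"])
print(sense())
E
```

```text
pics
scene [-0.18953344 -0.71934016  0.49636168] [ 0.77903433 -0.30420526  0.20463644 -0.50861439] 44.25610471766364 [-0.13594266  0.          0.          0.          0.        ]
top [ 0.40834623 -0.02546623  1.0552315 ] [ 0.71544088 -0.69772706  0.02514333 -0.0262509 ] 48.1006573857122 [0.00110393 0.         0.         0.         0.        ]
{'t': 0.1, 'q': array([-1.28747948e+00,  5.28383044e-01,  1.43379578e+00, -6.60048244e-06,
        1.18144332e+00, -1.78496269e-01]), 'qd': array([ 0.00164112, -0.00073657, -0.0034927 , -0.00072717,  0.0004488 ,
       -0.00026055]), 'tau': array([ 4.25484095e-04, -4.43304312e+01, -1.78586662e+01, -1.83178704e-04,
        3.87972454e-03, -1.05037165e-05]), 'tcp_pos': array([ 0.27833055, -0.55890099,  0.24941854]), 'tool_rot': array([-0.60068138,  0.37283335, -0.37176396,  0.60163837]), 'force': array([-0.14921695,  0.30660084, -0.83446477]), 'ft_torque': array([ 0.01315513,  0.02399612, -0.02985016]), 'finger_gap': 0.9976421394314721}
```

View pics/scene0.png

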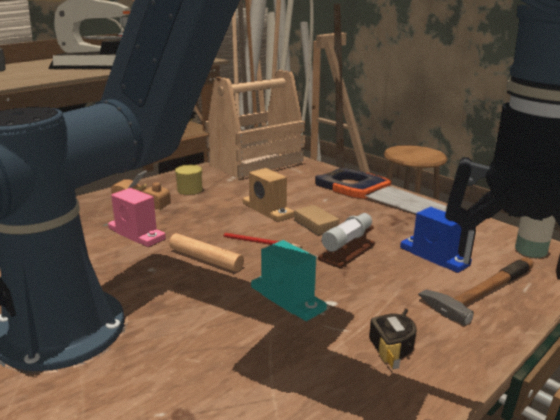

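View pics/top0.png

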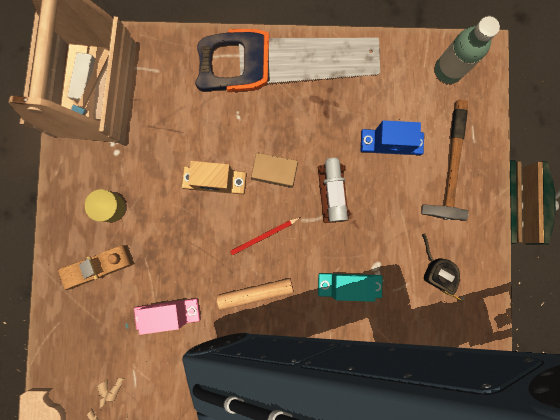

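The top view shows the wooden block at about (212,177), the gauge in its rest at (335,190), and coloured look-alikes at (400,138), (350,287) and (167,316). I'll measure next.

```bash
python3 - <<'E'
from h import *
import pickle
s=pickle.load(open("top0.pkl","rb")); W=cloud(s)
im=s["frame"]
for n,(a,b,c,d) in dict(block=(150,205,170,255),gauge=(145,235,305,365)).items():
    cv2.imwrite(f"pics/c_{n}.png",cv2.resize(im[a:b,c:d,::-1],None,fx=6,fy=6,interpolation=cv2.INTER_CUBIC))
B=W[150:205,170:255].reshape(-1,3)
print("table z",np.nanmedian(W[220:240,120:200,2]))
t=B[B[:,2]>0.08]; print(len(t),t.mean(0),np.median(t[:,2]))
r=cv2.minAreaRect((t[:,:2]*1000).astype(np.float32)); print(r)
f=B[(B[:,2]>0.01)&(B[:,2]<0.022)];r=cv2.minAreaRect((f[:,:2]*1000).astype(np.float32)); print("foot",r)
G=W[145:235,305:365].reshape(-1,3)
g=G[G[:,2]>0.055]; print(len(g),g.mean(0),g[:,2].max())
m,ev=cv2.PCACompute(g[:,:2].astype(np.float32),None); print(m,ev)
r=cv2.minAreaRect((g[:,:2]*1000).astype(np.float32)); print(r)
d=ev[0]*np.sign(ev[0][0]); x=(g[:,:2]-m[0])@d; y=(g[:,:2]-m[0])@np.array([-d[1],d[0]])
for a in np.arange(-.08,.08,.005):
    k=(x>=a)&(x<a+.005)
    if k.sum(): print(round(a*1000),k.sum(),(g[k,2].max()*1000).round(1),np.median(g[k,2]*1000).round(1),(y[k].min()*1000).round(1),(y[k].max()*1000).round(1))
E
```

```text
table z 0.00023654718116472573
956 [0.56000017 0.12777735 0.08997425] 0.0901423058771581
((560.5838623046875, 128.41722106933594), (80.87276458740234, 50.46821975708008), 86.13494110107422)
foot ((559.9024658203125, 119.42919158935547), (157.74595642089844, 50.20758056640625), 86.1122055053711)
1000 [ 0.53631451 -0.13813056  0.06492681] 0.07521122192312668
[[ 0.53631425 -0.13813062]] [[ 0.9923227   0.12367575]
 [-0.12367575  0.9923227 ]]
((540.4389038085938, -137.52532958984375), (134.9528045654297, 43.06108856201172), 5.762799263000488)
-65 28 72.3 65.5 -19.3 17.5
-60 45 72.1 67.1 -19.8 17.1
-55 40 74.4 67.0 -17.5 18.3
-50 42 74.8 67.2 -17.9 18.2
-45 44 73.9 67.9 -18.9 17.4
-40 42 72.3 67.1 -19.8 19.0
-35 36 71.9 65.6 -17.9 14.9
-30 42 72.4 64.2 -17.9 16.0
-25 37 70.7 64.9 -16.2 15.6
-20 37 74.2 64.6 -17.4 14.9
-15 39 71.9 64.7 -17.9 14.7
-10 37 72.5 64.7 -18.0 16.4
-5 38 70.9 65.1 -16.0 16.0
0 39 70.6 64.9 -17.3 15.2
5 35 71.8 65.0 -17.9 14.8
10 38 72.8 65.2 -17.7 15.9
15 41 70.7 65.6 -16.9 15.7
20 53 75.2 69.0 -21.9 21.2
25 27 75.0 63.8 -21.9 20.9
30 30 68.6 63.6 -14.1 13.7
35 35 68.0 63.2 -15.2 13.2
40 32 69.4 63.4 -15.1 14.8
45 32 68.0 63.4 -16.1 12.5
50 32 69.2 63.8 -14.4 13.9
55 32 69.0 64.3 -14.9 13.5
60 35 66.8 64.5 -15.7 14.6
65 23 67.6 63.2 -15.8 12.4
70 9 64.5 60.2 -11.9 7.5
```

```bash
python3 - <<'E'
from h import *
import pickle
s=pickle.load(open("scene0.pkl","rb")); W=cloud(s)
for u,v in((268,178),(270,200),(350,230),(259,190)): print(W[v,u])
im=s["frame"][150:280,230:390,::-1]; cv2.imwrite("pics/c_sc.png",cv2.resize(im,None,fx=5,fy=4.6,interpolation=cv2.INTER_CUBIC))
E
```

```text
[0.54224881 0.10429344 0.09327531]
[0.53548258 0.08988374 0.04557993]
[ 0.52218938 -0.15666547  0.06286227]
[0.54749957 0.14214869 0.05158073]
```

```bash
cat >> h.py <<'E'
from scipy.optimize import least_squares
def gsdf(p):
    # p in gauge frame; approx signed distance to surface (union of prisms)
    x=p[:,0]; r=np.hypot(p[:,1],p[:,2])
    def cyl(a,b,rr):
        dx=np.maximum(a-x,x-b); dr=r-rr
        return np.where((dx>0)&(dr>0),np.hypot(np.maximum(dx,0),np.maximum(dr,0)),np.maximum(dx,dr))
    ang=np.arctan2(p[:,2],p[:,1]); k=np.pi/3
    h=r*np.cos((ang+k/2)%k-k/2)
    dx=np.maximum(-30-x,x-24); dr=h-17
    hx=np.where((dx>0)&(dr>0),np.hypot(np.maximum(dx,0),np.maximum(dr,0)),np.maximum(dx,dr))
    tip=cyl(30,75,np.clip(16-(x-69)*4/6,12,16))
    return np.min([cyl(-60,-30,20),hx,cyl(24,30,23),tip],0)
def fitgauge(P,x0,free=(1,1,1,1,1)):
    """P mm; x0=[x,y,z,yaw,pitch(up +)]"""
    x0=np.array(x0,float); free=np.array(free,bool)
    def full(v): q=x0.copy(); q[free]=v; return q
    def f(v):
        q=full(v); M=R.from_euler("ZY",[q[3],-q[4]]).as_matrix()
        return gsdf((P-q[:3])@M)
    sol=least_squares(f,x0[free],loss="soft_l1",f_scale=1.5,x_scale=np.array([1,1,1,.01,.01])[free])
    return full(sol.x),np.median(abs(sol.fun))
def bsdf(p):
    def box(lo,hi):
        d=np.maximum(np.array(lo)-p,p-np.array(hi)); return np.linalg.norm(np.maximum(d,0),axis=1)+np.minimum(d.max(1),0)
    return np.minimum(box([-25,-40,0],[25,40,90]),box([-25,-70,0],[25,70,16]))
def fitblock(P,x0):
    f=lambda q:bsdf((P-[q[0],q[1],q[2]])@R.from_euler("z",q[3]).as_matrix())
    sol=least_squares(f,x0,loss="soft_l1",f_scale=1.5,x_scale=[1,1,1,.01]); return sol.x,np.median(abs(sol.fun))
E
python3 - <<'E'
from h import *
import pickle
for n in("top","scene"):
    W=cloud(pickle.load(open(n+"0.pkl","rb"))).reshape(-1,3)*1000; W=W[~np.isnan(W[:,0])]
    d=W-[536,-138,0]; G=W[(np.hypot(d[:,0],d[:,1])<85)&(W[:,2]>53)&(abs(d[:,1])<45)]
    print(n,len(G),fitgauge(G,[534,-138,50,.12,0]))
    B=W[(abs(W[:,0]-560)<45)&(abs(W[:,1]-128)<85)&(W[:,2]>5)]; 
    B=B[(B[:,1]>50)]
    print(len(B),fitblock(B,[560,128,0,-.067]))
s=sense(); print(R.from_quat(s["tool_rot"]).as_matrix().round(3))
E
```

```text
top 1022 (array([ 5.33667551e+02, -1.39562129e+02,  5.02072927e+01,  1.23530822e-01,
        1.56014285e-04]), np.float64(0.8439936635719674))
1662 (array([ 5.60760251e+02,  1.28276825e+02,  5.07437015e-01, -6.72157523e-02]), np.float64(0.8781405336345571))
scene 739 (array([ 5.33040928e+02, -1.40574176e+02,  5.20940535e+01,  1.18720274e-01,
        2.51489654e-03]), np.float64(0.6476512210645353))
1772 (array([ 5.60858628e+02,  1.27679868e+02,  2.79848031e+00, -7.90111300e-02]), np.float64(0.9101092316888906))
[[ 0.446 -0.001  0.895]
 [-0.895  0.002  0.446]
 [-0.002 -1.     0.   ]]
```

View pics/c_gauge.png

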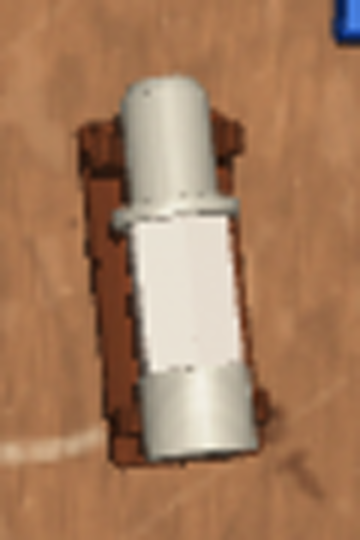

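View pics/c_sc.png

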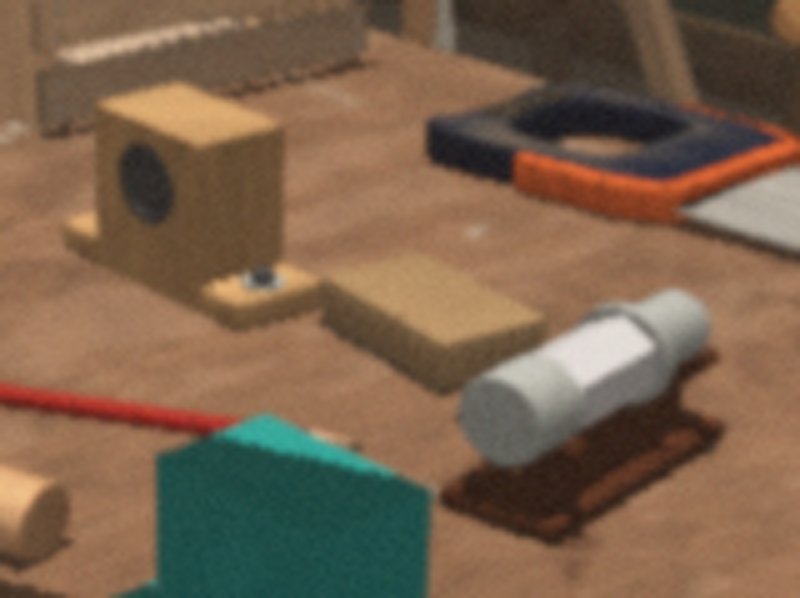

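```bash
cat >> h.py <<'E'
def rows(wps,clos):
    """wps: list of (x,y,z mm,yaw of tool z); print tool-frame rows"""
    s=sense(); M=R.from_quat(s["tool_rot"]); p=np.array(s["tcp_pos"])*1000
    print("t",round(s["t"],2),"tcp",p.round(1),"yaw",np.arctan2(M.as_matrix()[1,2],M.as_matrix()[0,2]).round(4),"F",np.round(s["force"],1),"gap",round(s["finger_gap"],3))
    print(M.as_matrix().round(3).tolist())
    for x,y,z,a in wps:
        c,n=np.cos(a),np.sin(a)
        T=R.from_matrix(np.array([[n,0,c],[-c,0,n],[0,-1,0]]))
        rv=(M.inv()*T).as_rotvec(); d=M.inv().apply(np.array([x,y,z])-p)/10
        print([*rv.round(4).tolist(),*d.round(2).tolist(),clos])
E
python3 -c "
from h import *
rows([(533.7,-139.6,200,.1235),(533.7,-139.6,120,.1235),(533.7,-139.6,50,.1235)],-1)"
```

```text
t 0.1 tcp [ 278.3 -558.9  249.4] yaw 0.4618 F [-0.1  0.3 -0.8] gap 0.998
[[0.446, -0.001, 0.895], [-0.895, 0.002, 0.446], [-0.002, -1.0, 0.0]]
[-0.0, 0.3383, -0.002, -26.15, 5.01, 41.54, -1]
[-0.0, 0.3383, -0.002, -26.13, 13.01, 41.54, -1]
[-0.0, 0.3383, -0.002, -26.12, 20.01, 41.54, -1]
```

Emit:
step_arm:
  moves:
    - [0, 0.04, 0, -3.3, 0, 5.2, -1]
    - [0, 0.08, 0, -6.6, 0, 10.4, -1]
    - [0, 0.13, 0, -9.8, 0, 15.6, -1]
    - [0, 0.17, 0, -13.1, 1, 20.8, -1]
    - [0, 0.21, 0, -16.4, 2, 26, -1]
    - [0, 0.25, 0, -19.6, 3, 31.2, -1]
    - [0, 0.3, 0, -22.9, 4, 36.4, -1]
    - [0, 0.338, 0, -26.15, 5, 41.54, -1]
    - [0, 0.338, 0, -26.15, 8, 41.54, -1]
    - [0, 0.338, 0, -26.15, 10, 41.54, -1]

```text
t: 1.35
tcp_pos: [0.5335, -0.1379, 0.1487]
tool_rot: [-0.53, 0.469, -0.466, 0.531]
force: [-0.6, -0.7, -0.6]
finger_gap: 1.0
```

```bash
python3 -c "
from h import *
rows([(533.7,-139.6,100,.1235),(533.7,-139.6,50,.1235)],-1)
s=snapshot('scene'); save(s,'s1')"
```

```text
t 1.35 tcp [ 533.5 -137.9  148.7] yaw 0.1265 F [-0.6 -0.7 -0.6] gap 1.0
[[0.126, -0.002, 0.992], [-0.992, 0.003, 0.126], [-0.003, -1.0, -0.002]]
[0.0018, 0.003, -0.0028, 0.19, 4.87, 0.01, -1]
[0.0018, 0.003, -0.0028, 0.2, 9.87, 0.02, -1]
```

View pics/s1.png

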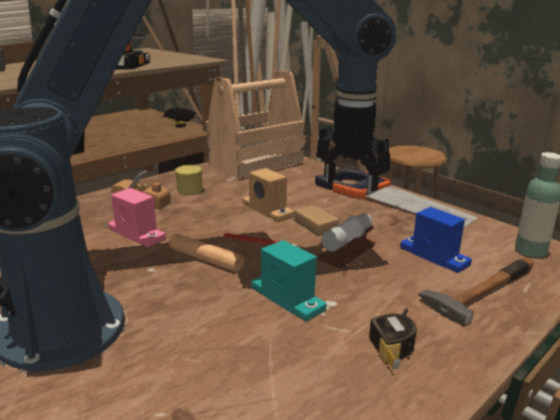

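The gripper stands open above the gauge at about (350,165), and the gauge at (348,230) hasn't moved. I'll lower it.

Emit:
step_arm:
  moves:
    - [0.002, 0.003, -0.003, 0.2, 3, 0.02, -1]
    - [0.002, 0.003, -0.003, 0.2, 6, 0.02, -1]
    - [0.002, 0.003, -0.003, 0.2, 8.5, 0.02, -1]
    - [0.002, 0.003, -0.003, 0.2, 9.87, 0.02, -1]
    - [0.002, 0.003, -0.003, 0.2, 9.87, 0.02, -1]

```text
t: 2.02
tcp_pos: [0.5313, -0.1392, 0.0472]
tool_rot: [0.53, -0.471, 0.466, -0.529]
force: [-0.6, -0.8, 0.5]
finger_gap: 0.998
```

```bash
python3 -c "
from h import *
rows([(533.7,-139.6,50,.1235)],-1)
s=snapshot('scene'); save(s,'s2')"
```

```text
t 2.02 tcp [ 531.3 -139.2   47.2] yaw 0.1221 F [-0.6 -0.8  0.5] gap 0.998
[[0.122, -0.005, 0.993], [-0.993, 0.003, 0.122], [-0.003, -1.0, -0.005]]
[0.0051, -0.0014, -0.0033, 0.06, -0.28, 0.23, -1]
```

View pics/s2.png

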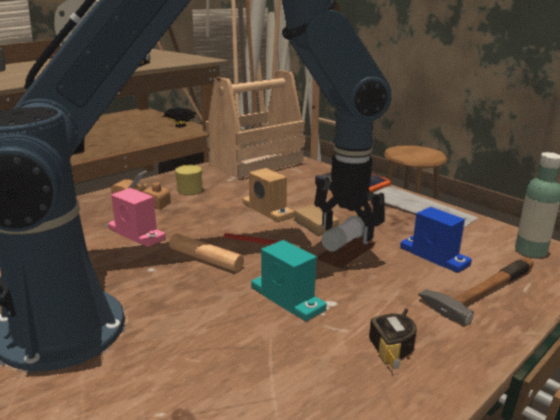

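The fingers straddle the handle at about (345,225). I'll correct by 2 mm and close.

Emit:
step_arm:
  moves:
    - [0.005, -0.001, -0.003, 0.06, -0.28, 0.23, -1]
    - [0.005, -0.001, -0.003, 0.06, -0.28, 0.23, 1]
    - [0.005, -0.001, -0.003, 0.06, -0.28, 0.23, 1]
    - [0.005, -0.001, -0.003, 0.06, -0.28, 0.23, 1]
    - [0.005, -0.001, -0.003, 0.06, -0.28, 0.23, 1]
    - [0.005, -0.001, -0.003, 0.06, -0.28, 0.23, 1]
    - [0.005, -0.001, -0.003, 0.06, -0.28, 0.23, 1]
    - [0.005, -0.001, -0.003, 0.06, -0.28, 0.23, 1]
    - [0.005, -0.001, -0.003, 0.06, -0.28, 0.23, 1]
    - [0.005, -0.001, -0.003, 0.06, -0.28, 0.23, 1]
  grip_force: 70

```text
t: 3.32
tcp_pos: [0.5342, -0.1387, 0.0514]
tool_rot: [-0.529, 0.468, -0.469, 0.53]
force: [0.3, 3.4, 4.5]
finger_gap: 0.385
```

```bash
python3 -c "
from h import *
rows([(533.7,-139.6,50,.1235),(533.7,-139.6,140,.1235)],1)"
```

```text
t 3.33 tcp [ 534.2 -138.7   51.4] yaw 0.1222 F [0.3 3.4 4.5] gap 0.385
[[0.122, 0.002, 0.993], [-0.993, 0.001, 0.122], [-0.001, -1.0, 0.002]]
[-0.0016, -0.0013, -0.0008, 0.08, 0.14, -0.06, 1]
[-0.0016, -0.0013, -0.0008, 0.08, -8.86, -0.05, 1]
```

Gripped (0.385 is about 33 mm). Lifting.

Emit:
step_arm:
  moves:
    - [0, 0, 0, 0, -2, 0, 1]
    - [0, 0, 0, 0, -4, 0, 1]
    - [0, 0, 0, 0, -7, 0, 1]
    - [0, 0, 0, 0, -10, 0, 1]
    - [0, 0, 0, 0, -10, 0, 1]
    - [0, 0, 0, 0, -10, 0, 1]

```text
t: 4.08
tcp_pos: [0.533, -0.1383, 0.1501]
tool_rot: [-0.529, 0.469, -0.468, 0.53]
force: [0.3, 1.6, -4.3]
finger_gap: 0.383
```

```bash
python3 - <<'E'
from h import *
# block frame: pre-insert with tip 40mm before near mouth
bx,by,a=560.8,128.3,-.067
u=np.array([np.cos(a),np.sin(a)])
g=lambda d:(np.array([bx,by])+d*u).round(1)
print(g(-25),g(-25-75-40),g(-55))
p=g(-140)
rows([(*p,150,a)],1)
s=snapshot('scene'); save(s,'s3')
E
```

```text
[535.9 130. ] [421.1 137.7] [505.9 132. ]
t 4.08 tcp [ 533.  -138.3  150.1] yaw 0.1223 F [ 0.3  1.6 -4.3] gap 0.383
[[0.122, -0.001, 0.993], [-0.993, 0.002, 0.122], [-0.002, -1.0, -0.001]]
[0.0008, 0.1893, -0.0022, -28.76, 0.08, -7.74, 1]
```

View pics/s3.png

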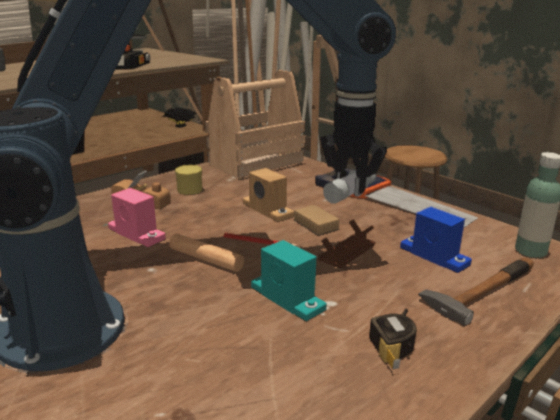

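The gauge is lifted (341,188) and the rest at (350,245) is empty. Moving to in front of the bore.

Emit:
step_arm:
  moves:
    - [0, 0.03, 0, -4, 0, -1, 1]
    - [0, 0.06, 0, -8, 0, -2, 1]
    - [0, 0.09, 0, -12, 0, -3.2, 1]
    - [0, 0.12, 0, -16, 0, -4.3, 1]
    - [0, 0.15, 0, -20, 0, -5.4, 1]
    - [0, 0.18, 0, -24, 0, -6.5, 1]
    - [0, 0.19, 0, -28, 1, -7.6, 1]
    - [0.001, 0.19, -0.002, -28.76, 3, -7.74, 1]
    - [0.001, 0.19, -0.002, -28.76, 6, -7.74, 1]
    - [0.001, 0.19, -0.002, -28.76, 8, -7.74, 1]
    - [0.001, 0.19, -0.002, -28.76, 9.1, -7.74, 1]
    - [0.001, 0.19, -0.002, -28.76, 9.1, -7.74, 1]

```text
t: 5.62
tcp_pos: [0.4202, 0.1379, 0.0586]
tool_rot: [-0.483, 0.518, -0.516, 0.482]
force: [-0.2, -0.2, -3.3]
finger_gap: 0.386
```

```bash
python3 - <<'E'
from h import *
rows([(421.1,137.7,58,-.067)],1)
for n in("top","scene"):
    s=snapshot(n); save(s,n+"4"); W=cloud(s).reshape(-1,3)*1000
    b=W[(abs(W[:,0]-420)<95)&(abs(W[:,1]-138)<27)&(W[:,2]>30)&(W[:,2]<85)&(W[:,0]<520)]
    # keep parts clear of fingers: |x|>14 of handle
    x=b[:,0]-421; b=b[(x>26)|(x<-28)]
    print(n,len(b),fitgauge(b,[421,138,58,-.067,0]),fitgauge(b,[421,138,58,-.067,0],(0,1,1,1,1)))
    d=b-[421,137.7,58]
    for a in range(-65,80,10):
        k=abs(d[:,0]-a)<5
        if k.sum(): print(a,k.sum(),end=";")
E
```

```text
t 5.62 tcp [420.2 137.9  58.6] yaw -0.0679 F [-0.2 -0.2 -3.3] gap 0.386
[[-0.068, -0.003, 0.998], [-0.998, 0.0, -0.068], [-0.0, -1.0, -0.003]]
[0.0033, -0.0009, -0.0002, 0.02, 0.06, 0.09, 1]
top 62 (array([ 4.20017938e+02,  1.40204217e+02,  5.50901336e+01, -1.13978076e-01,
        3.56966003e-02]), np.float64(0.521751269852456)) (array([ 4.21000000e+02,  1.43405844e+02,  6.08542689e+01, -1.66823033e-01,
       -5.85155777e-02]), np.float64(0.6514550032163866))
45 1;55 8;65 35;75 18;scene 570 (array([ 4.19165992e+02,  1.37081479e+02,  6.03311690e+01, -6.78182412e-02,
       -2.67633679e-03]), np.float64(0.8019616428745113)) (array([ 4.21000000e+02,  1.37074394e+02,  6.03087273e+01, -6.55570385e-02,
       -2.45905238e-03]), np.float64(1.0779679158133195))
-65 125;-55 93;-45 79;-35 65;-25 18;25 7;35 33;45 50;55 51;65 44;75 5;
```

View pics/top4.png

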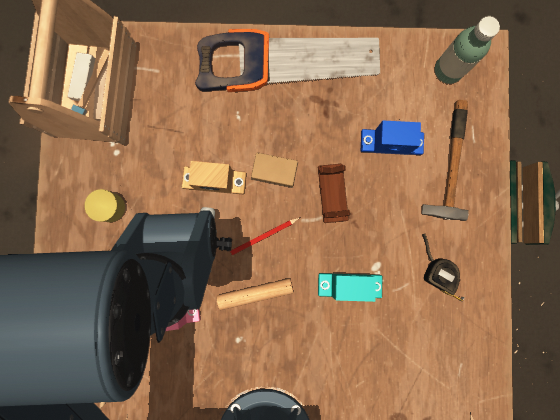

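View pics/scene4.png

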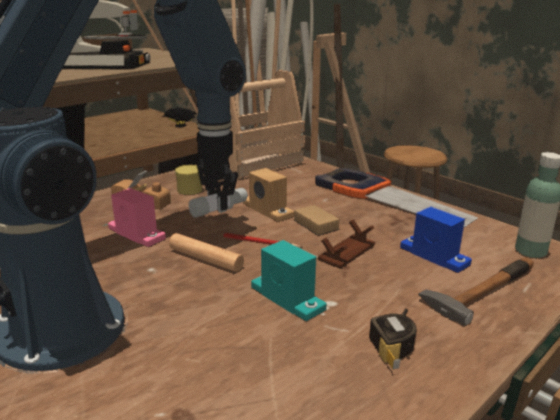

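The gauge stands level in front of the bore: tip at about (243,195), bore at (259,190). The fit agrees with the block's axis to within about 1 mm. Advancing gently.

Emit:
step_arm:
  moves:
    - [0.003, 0, 0, 0.02, 0.03, 1.5, 1]
    - [0.003, 0, 0, 0.02, 0.03, 3, 1]
    - [0.003, 0, 0, 0.02, 0.03, 4, 1]
    - [0.003, 0, 0, 0.02, 0.03, 4.6, 1]
    - [0.003, 0, 0, 0.02, 0.03, 5.1, 1]
    - [0.003, 0, 0, 0.02, 0.03, 5.1, 1]

```text
t: 6.48
tcp_pos: [0.472, 0.1343, 0.0594]
tool_rot: [0.482, -0.516, 0.517, -0.483]
force: [-0.2, 0.4, -3.0]
finger_gap: 0.382
```

```bash
python3 - <<'E'
from h import *
u=np.array([np.cos(.067),-np.sin(.067)])
p=np.array([560.8,128.3])-55*u
rows([(*p,58,-.067)],1)
P=np.array(sense()["tcp_pos"])[:2]*1000-[560.8,128.3]; print("along",P@u,"lat",P@[-u[1],u[0]])
s=snapshot("scene"); save(s,"s5"); W=cloud(s).reshape(-1,3)*1000
B=W[(abs(W[:,0]-560)<45)&(abs(W[:,1]-128)<85)&(W[:,2]>5)&(W[:,1]>50)]
q=R.from_euler("z",-.067).inv().apply(B-[560.8,128.3,0]); B=B[(q[:,0]>-35)&~((q[:,0]<-27)&(abs(q[:,1])<25))]
print(fitblock(B,[560,128,0,-.067]))
cv2.imwrite("pics/c5.png",cv2.resize(s["frame"][150:230,170:310,::-1],None,fx=5,fy=5,interpolation=cv2.INTER_CUBIC))
E
```

```text
t 6.47 tcp [472.  134.3  59.4] yaw -0.068 F [-0.2  0.4 -3. ] gap 0.382
[[-0.068, 0.003, 0.998], [-0.998, 0.0, -0.068], [-0.001, -1.0, 0.002]]
[-0.0025, -0.001, -0.0006, -0.0, 0.15, 3.4, 1]
along -88.97240965287938 lat 0.01833387326992586
(array([ 5.60737446e+02,  1.27504194e+02,  2.89436013e+00, -7.58747461e-02]), np.float64(0.8504281533334801))
```

View pics/c5.png

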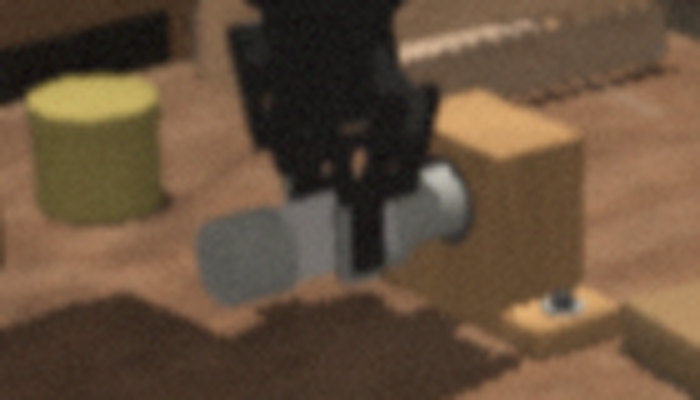

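The tip is about 11 mm into the bore with no side force. Going on.

Emit:
step_arm:
  moves:
    - [0, 0, 0, 0, 0, 0.8, 1]
    - [0, 0, 0, 0, 0, 1.6, 1]
    - [0, 0, 0, 0, 0, 2.3, 1]
    - [0, 0, 0, 0, 0, 2.8, 1]
    - [0, 0, 0, 0, 0, 3.1, 1]
    - [0, 0, 0, 0, 0, 3.1, 1]

```text
t: 7.28
tcp_pos: [0.5025, 0.1322, 0.0593]
tool_rot: [0.482, -0.516, 0.517, -0.483]
force: [-0.2, 0.2, -3.2]
finger_gap: 0.39
```

```bash
cat >> h.py <<'E'
def blk():
    u=np.array([np.cos(.067),-np.sin(.067)]); s=sense()
    P=np.array(s["tcp_pos"])[:2]*1000-[560.8,128.3]; print("along",(P@u).round(2),"lat",(P@[-u[1],u[0]]).round(2),"z",s["tcp_pos"][2]*1000,"F",np.round(s["force"],2),"tq",np.round(s["ft_torque"],2),s["t"])
E
python3 -c "
from h import *
blk()"
```

```text
along -58.41 lat -0.06 z 59.32920093305844 F [-0.22  0.2  -3.24] tq [-0.01  0.03 -0.03] 7.275
```

Emit:
step_arm:
  moves:
    - [0, 0, 0, 0, 0, 0.15, 1]
    - [0, 0, 0, 0, 0, 0.3, 1]
    - [0, 0, 0, 0, 0, 0.4, 1]
    - [0, 0, 0, 0, 0, 0.4, 1]

```text
t: 7.78
tcp_pos: [0.5065, 0.1319, 0.0593]
tool_rot: [0.482, -0.516, 0.517, -0.483]
force: [-0.1, 0.4, -3.8]
finger_gap: 0.381
```

```bash
python3 -c "
from h import *
blk()
s=snapshot('scene'); save(s,'s6')
cv2.imwrite('pics/c6.png',cv2.resize(s['frame'][150:230,170:310,::-1],None,fx=5,fy=5,interpolation=cv2.INTER_CUBIC))"
```

```text
along -54.4 lat -0.06 z 59.340900209349655 F [-0.12  0.36 -3.83] tq [-0.03 -0.01 -0.03] 7.775
```

View pics/c6.png

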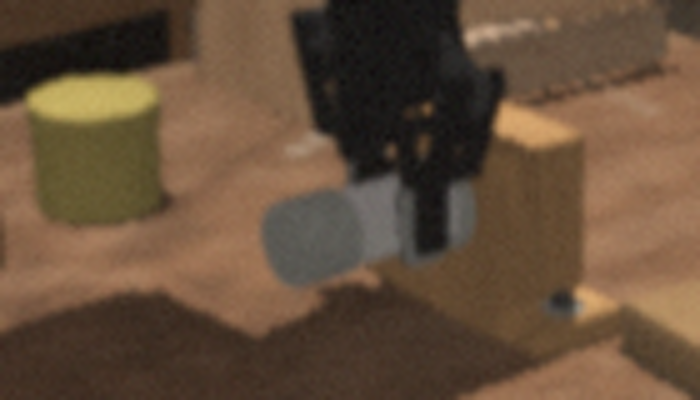

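The collar is nearly at the face. I'll advance 1 mm at a time until there is contact.

Emit:
step_arm:
  moves:
    - [0, 0, 0, 0, 0, 0.08, 1]
    - [0, 0, 0, 0, 0, 0.15, 1]
    - [0, 0, 0, 0, 0, 0.15, 1]

```text
t: 8.2
tcp_pos: [0.5066, 0.1319, 0.0592]
tool_rot: [-0.483, 0.517, -0.516, 0.482]
force: [-4.1, 0.3, -0.4]
finger_gap: 0.387
```

```bash
python3 -c "
from h import *
blk()"
```

```text
along -54.34 lat -0.07 z 59.18024342604042 F [-4.12  0.26 -0.44] tq [-0.01  0.52 -0.07] 8.2
```

Contact: 4 N against the collar at the expected depth. Drawing it out straight.

Emit:
step_arm:
  moves:
    - [0, 0, 0, 0, 0, 0.05, 1]
    - [0, 0, 0, 0, 0, 0.05, 1]
    - [0, 0, 0, 0, 0, -1, 1]
    - [0, 0, 0, 0, 0, -2.2, 1]
    - [0, 0, 0, 0, 0, -3.6, 1]
    - [0, 0, 0, 0, 0, -5, 1]
    - [0, 0, 0, 0, 0, -6.5, 1]
    - [0, 0, 0, 0, 0, -7.5, 1]
    - [0, 0, 0, 0, 0, -7.5, 1]

```text
t: 9.32
tcp_pos: [0.4305, 0.1371, 0.0593]
tool_rot: [-0.483, 0.517, -0.516, 0.482]
force: [-0.0, 0.0, -3.0]
finger_gap: 0.384
```

```bash
python3 - <<'E'
from h import *
blk()
u=np.array([np.cos(.067),-np.sin(.067)]); c=np.array([560.8,128.3])
f=lambda d,z:(*(c+d*u),z,-.067)
rows([f(-130,165),f(100.5,165)],1)
E
```

```text
along -130.55 lat 0.02 z 59.291977356634355 F [-0.04  0.   -2.97] tq [ 0.02 -0.02  0.03] 9.325
t 9.32 tcp [430.5 137.1  59.3] yaw -0.0677 F [-0.  0. -3.] gap 0.384
[[-0.068, -0.003, 0.998], [-0.998, 0.0, -0.068], [-0.0, -1.0, -0.003]]
[0.0027, -0.0007, -0.0001, 0.0, -10.57, 0.03, 1]
[0.0027, -0.0007, -0.0001, -0.02, -10.63, 23.08, 1]
```

```bash
python3 - <<'E'
from h import *
import pickle
W=cloud(pickle.load(open("top0.pkl","rb"))).reshape(-1,3)*1000
b=W[(W[:,0]>595)&(W[:,0]<800)&(abs(W[:,1]-118)<80)&(W[:,2]>8)]
for x in range(590,800,15):
    k=b[(b[:,0]>=x)&(b[:,0]<x+15)]
    if len(k): print(x,len(k),k[:,2].max().round(),k[:,1].min().round(),k[:,1].max().round())
E
```

```text
590 4 30.0 38.0 39.0
755 181 29.0 46.0 171.0
770 436 33.0 39.0 177.0
785 285 31.0 39.0 174.0
```

Nothing lies in the way on the far side: the saw starts at x = 755 mm and is at most 33 mm high. I'll lift the gauge over the block.

Emit:
step_arm:
  moves:
    - [0, 0, 0, 0, -4, 0, 1]
    - [0, 0, 0, 0, -8, 0, 1]
    - [0.003, 0, 0, 0, -10.6, 0, 1]
    - [0.003, 0, 0, 0, -10.6, 4, 1]
    - [0.003, 0, 0, 0, -10.6, 9, 1]
    - [0.003, 0, 0, 0, -10.6, 14, 1]
    - [0.003, 0, 0, 0, -10.6, 19, 1]
    - [0.003, 0, 0, 0, -10.6, 23.1, 1]
    - [0.003, 0, 0, 0, -10.6, 23.1, 1]
    - [0.003, 0, 0, 0, -10.6, 23.1, 1]

```text
t: 10.58
tcp_pos: [0.6601, 0.1213, 0.1636]
tool_rot: [-0.483, 0.517, -0.516, 0.482]
force: [-0.6, 0.1, -3.4]
finger_gap: 0.389
```

```bash
python3 - <<'E'
from h import *
blk()
u=np.array([np.cos(.067),-np.sin(.067)]); c=np.array([560.8,128.3])
f=lambda d,z:(*(c+d*u),z,-.067)
rows([f(100.5,59.3)],1)
E
```

```text
along 99.52 lat -0.3 z 163.64843814640855 F [-0.61  0.14 -3.38] tq [-0.01  0.09 -0.02] 10.575
t 10.57 tcp [660.1 121.3 163.6] yaw -0.0679 F [-0.6  0.1 -3.4] gap 0.389
[[-0.068, -0.003, 0.998], [-0.998, 0.0, -0.068], [0.0, -1.0, -0.003]]
[0.0027, -0.0009, 0.0001, -0.03, 10.43, 0.13, 1]
```

Emit:
step_arm:
  moves:
    - [0.003, 0, 0, -0.03, 3, 0.1, 1]
    - [0.003, 0, 0, -0.03, 6, 0.1, 1]
    - [0.003, 0, 0, -0.03, 9, 0.1, 1]
    - [0.003, 0, 0, -0.03, 10.4, 0.1, 1]
    - [0.003, 0, 0, -0.03, 10.4, 0.1, 1]
    - [0.003, 0, 0, -0.03, 10.4, 0.1, 1]

```text
t: 11.32
tcp_pos: [0.6616, 0.1217, 0.061]
tool_rot: [0.482, -0.516, 0.517, -0.483]
force: [1.0, 0.1, -2.9]
finger_gap: 0.386
```

```bash
python3 - <<'E'
from h import *
blk()
u=np.array([np.cos(.067),-np.sin(.067)]); c=np.array([560.8,128.3])
f=lambda d,z:(*(c+d*u),z,-.067)
rows([f(87.5,59.3)],1)
for n in("top","scene"):
    s=snapshot(n); save(s,n+"7"); W=cloud(s).reshape(-1,3)*1000
    d=(W-[*(c+100*u),58])@R.from_euler("z",-.067).as_matrix()
    k=(d[:,0]>-65)&(d[:,0]<80)&(abs(d[:,1])<27)&(abs(d[:,2])<27)&((d[:,0]<-28)|(d[:,0]>26))
    b=W[k]; print(n,k.sum(),[int((k&(abs(d[:,0]-a)<5)).sum()) for a in range(-60,80,10)])
    if k.sum()>50: print(fitgauge(b,[*(c+100*u),58,-.067,0]))
E
```

```text
along 101.03 lat 0.17 z 60.99653884127038 F [ 0.99  0.07 -2.91] tq [ 0.04 -0.05 -0.01] 11.325
t 11.32 tcp [661.6 121.7  61. ] yaw -0.0678 F [ 1.   0.1 -2.9] gap 0.386
[[-0.068, 0.003, 0.998], [-0.998, -0.0, -0.068], [-0.0, -1.0, 0.003]]
[-0.0027, -0.0008, -0.0002, 0.02, 0.17, -1.35, 1]
top 23 [8, 7, 5, 3, 0, 0, 0, 0, 0, 0, 0, 0, 0, 0]
scene 270 [8, 53, 56, 27, 0, 0, 0, 0, 0, 17, 23, 30, 33, 21]
(array([ 6.59901086e+02,  1.20476330e+02,  6.27708496e+01, -6.72484558e-02,
        3.14996031e-03]), np.float64(0.97951358826292))
```

View pics/top7.png

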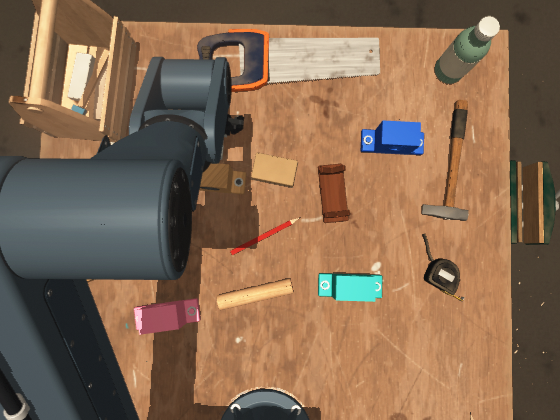

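View pics/scene7.png

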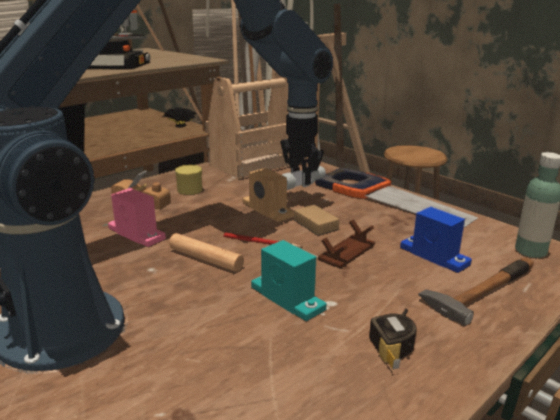

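The gauge is behind the block at (300,178), aligned with the bore and 2 mm high. I'll lower it and close in to about 2 mm off.

Emit:
step_arm:
  moves:
    - [0, 0, 0, 0.02, 0.17, -0.4, 1]
    - [-0.0015, 0, 0, 0.02, 0.17, -0.9, 1]
    - [-0.0015, 0, 0, 0.02, 0.17, -1.3, 1]
    - [-0.0015, 0, 0, 0.02, 0.17, -1.3, 1]
    - [-0.0015, 0, 0, 0.02, 0.17, -1.3, 1]

```text
t: 12.05
tcp_pos: [0.649, 0.1223, 0.0595]
tool_rot: [0.482, -0.516, 0.517, -0.483]
force: [-0.1, 0.3, -4.0]
finger_gap: 0.385
```

```bash
python3 -c "
from h import *
blk()
rows([(560,128,58,-.067)],1)"
```

```text
along 88.41 lat -0.05 z 59.53452100948142 F [-0.08  0.32 -4.01] tq [-0.01 -0.03 -0.05] 12.05
t 12.05 tcp [649.  122.3  59.5] yaw -0.0678 F [-0.1  0.3 -4. ] gap 0.385
[[-0.068, 0.002, 0.998], [-0.998, 0.0, -0.068], [-0.0, -1.0, 0.002]]
[-0.002, -0.0008, -0.0002, 0.04, 0.14, -8.92, 1]
```

Emit:
step_arm:
  moves:
    - [0, 0, 0, 0, 0, -0.1, 1]
    - [0, 0, 0, 0, 0, -0.2, 1]
    - [0, 0, 0, 0, 0, -0.27, 1]
    - [0, 0, 0, 0, 0, -0.27, 1]

```text
t: 12.55
tcp_pos: [0.6465, 0.1225, 0.0596]
tool_rot: [0.482, -0.516, 0.517, -0.483]
force: [0.4, 0.5, -3.6]
finger_gap: 0.387
```

```bash
python3 -c "
from h import *
blk()"
```

```text
along 85.85 lat -0.04 z 59.568698664261234 F [ 0.39  0.52 -3.63] tq [-0.   -0.05 -0.04] 12.55
```

Emit:
step_arm:
  moves:
    - [0, 0, 0, 0, 0, -0.08, 1]
    - [0, 0, 0, 0, 0, -0.15, 1]
    - [0, 0, 0, 0, 0, -0.15, 1]

```text
t: 12.92
tcp_pos: [0.6464, 0.1225, 0.0599]
tool_rot: [0.481, -0.515, 0.518, -0.484]
force: [4.4, -0.1, -6.3]
finger_gap: 0.38
```

```bash
python3 -c "
from h import *
blk()"
```

```text
along 85.79 lat -0.05 z 59.87560679788546 F [ 4.41 -0.07 -6.28] tq [-0.08 -0.74 -0.08] 12.925
```

Contact at the expected place, 4.4 N. I'll hold it with a slightly firmer push for over a second.

Emit:
step_arm:
  moves:
    - [0, 0, 0, 0, 0, -0.2, 1]
    - [0, 0, 0, 0, 0, -0.2, 1]
    - [0, 0, 0, 0, 0, -0.2, 1]
    - [0, 0, 0, 0, 0, -0.2, 1]
    - [0, 0, 0, 0, 0, -0.2, 1]
    - [0, 0, 0, 0, 0, -0.2, 1]
    - [0, 0, 0, 0, 0, -0.2, 1]
    - [0, 0, 0, 0, 0, -0.2, 1]
    - [0, 0, 0, 0, 0, -0.2, 1]
    - [0, 0, 0, 0, 0, -0.2, 1]

```text
t: 14.18
tcp_pos: [0.6464, 0.1225, 0.0602]
tool_rot: [0.48, -0.514, 0.519, -0.485]
force: [5.2, -0.6, -6.1]
finger_gap: 0.381
```

```bash
python3 - <<'E'
from h import *
blk()
u=np.array([np.cos(.067),-np.sin(.067)]); c=np.array([560.8,128.3])
rows([(*(c+100*u),59.5,-.067)],1)
s=snapshot("scene"); save(s,"s8"); W=cloud(s).reshape(-1,3)*1000
d=(W-[*(c+85*u),58])@R.from_euler("z",-.067).as_matrix()
k=(d[:,0]>-55)&(d[:,0]<80)&(abs(d[:,1])<27)&(abs(d[:,2])<27)&((d[:,0]<-28)|(d[:,0]>26))
print(k.sum(),fitgauge(W[k],[*(c+85*u),60,-.067,0]),c+85*u)
cv2.imwrite('pics/c8.png',cv2.resize(s['frame'][140:230,210:350,::-1],None,fx=5,fy=5,interpolation=cv2.INTER_CUBIC))
E
```

```text
along 85.82 lat -0.08 z 60.18966198703041 F [ 5.19 -0.64 -6.12] tq [-0.1  -0.98 -0.03] 14.175
t 14.18 tcp [646.4 122.5  60.2] yaw -0.0683 F [ 5.2 -0.6 -6.1] gap 0.381
[[-0.068, 0.01, 0.998], [-0.998, 0.0, -0.068], [-0.001, -1.0, 0.01]]
[-0.0104, -0.0013, -0.0008, -0.01, 0.08, 1.42, 1]
183 (array([ 6.44813146e+02,  1.21505154e+02,  6.13979936e+01, -6.96513993e-02,
        9.66278414e-03]), np.float64(0.8797460393907954)) [645.60928886 122.60925985]
```

View pics/c8.png

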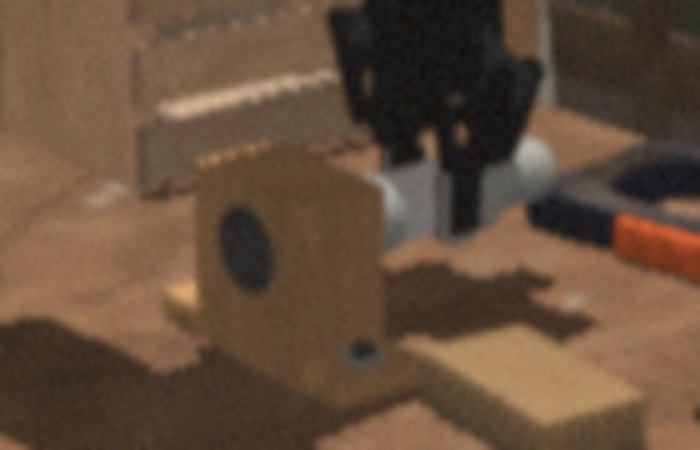

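The no-go face sits on the far mouth at about (395,200) in the crop, with 5 N held for about 1.4 s, and it didn't enter. Now I'll back off, lift and return to the rest.

Emit:
step_arm:
  moves:
    - [0, 0, 0, 0, 0, 0.5, 1]
    - [-0.01, 0, 0, 0, 0, 1.4, 1]
    - [-0.01, 0, 0, 0, -3, 1.4, 1]
    - [-0.01, 0, 0, 0, -7, 1.4, 1]
    - [-0.01, 0, 0, 0, -10.5, 1.4, 1]
    - [-0.01, 0, 0, 0, -10.5, 1.4, 1]
    - [-0.01, 0, 0, 0, -10.5, 1.4, 1]

```text
t: 15.1
tcp_pos: [0.6581, 0.1215, 0.1638]
tool_rot: [-0.483, 0.518, -0.516, 0.482]
force: [-0.2, -0.1, -4.4]
finger_gap: 0.383
```

```bash
python3 -c "
from h import *
rows([(534.2,-138.7,160,.1222)],1)"
```

```text
t 15.1 tcp [658.1 121.5 163.8] yaw -0.0683 F [-0.2 -0.1 -4.4] gap 0.383
[[-0.068, -0.003, 0.998], [-0.998, 0.001, -0.068], [-0.001, -1.0, -0.003]]
[0.0028, -0.1905, -0.0008, 26.8, 0.4, -10.59, 1]
```

Emit:
step_arm:
  moves:
    - [0.003, -0.03, 0, 4, 0, -1.6, 1]
    - [0.003, -0.06, 0, 8, 0, -3.2, 1]
    - [0.003, -0.09, 0, 12, 0, -4.8, 1]
    - [0.003, -0.12, 0, 16, 0, -6.4, 1]
    - [0.003, -0.15, 0, 20, 0, -8, 1]
    - [0.003, -0.17, 0, 24, 0.2, -9.5, 1]
    - [0.003, -0.19, 0, 26.8, 0.4, -10.6, 1]
    - [0.003, -0.19, 0, 26.8, 0.4, -10.6, 1]
    - [0.003, -0.19, 0, 26.8, 0.4, -10.6, 1]

```text
t: 16.23
tcp_pos: [0.5334, -0.138, 0.1587]
tool_rot: [-0.529, 0.47, -0.468, 0.529]
force: [0.5, 0.7, -3.3]
finger_gap: 0.388
```

```bash
python3 - <<'E'
from h import *
rows([(534.2,-138.7,80,.1222)],1)
s=snapshot("scene"); save(s,"s9"); W=cloud(s).reshape(-1,3)*1000
p=np.array(sense()["tcp_pos"])*1000
d=(W-p)@R.from_euler("z",.122).as_matrix()
k=(d[:,0]>-65)&(d[:,0]<80)&(abs(d[:,1])<27)&(abs(d[:,2])<27)&((d[:,0]<-28)|(d[:,0]>26))
q=fitgauge(W[k],[*p,.122,0]); print(q,q[0][:3]-p)
E
```

```text
t 16.23 tcp [ 533.4 -138.   158.7] yaw 0.1212 F [ 0.5  0.7 -3.3] gap 0.388
[[0.121, -0.002, 0.993], [-0.993, 0.003, 0.121], [-0.003, -1.0, -0.002]]
[0.0021, -0.001, -0.0028, 0.1, 7.87, 0.09, 1]
(array([ 5.32311239e+02, -1.39919904e+02,  1.59829005e+02,  1.14872210e-01,
        4.70040035e-03]), np.float64(0.6057855483800054)) [-1.43211707 -2.16744737  0.80394388]
```

View pics/s9.png

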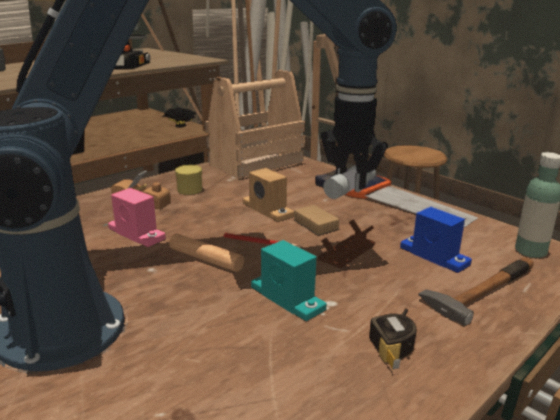

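The gauge is above the empty rest (340,185 over 348,243), still square in the grip. Lowering.

Emit:
step_arm:
  moves:
    - [0.002, 0, -0.003, 0.08, 3, 0.09, 1]
    - [0.002, 0, -0.003, 0.08, 6, 0.09, 1]
    - [0.002, 0, -0.003, 0.08, 8, 0.09, 1]
    - [0.002, 0, -0.003, 0.08, 9.4, 0.09, 1]
    - [0.002, 0, -0.003, 0.08, 9.4, 0.09, 1]
    - [0.002, 0, -0.003, 0.08, 9.4, 0.09, 1]

```text
t: 17.02
tcp_pos: [0.5352, -0.1382, 0.0656]
tool_rot: [-0.53, 0.468, -0.469, 0.53]
force: [0.1, -0.4, -3.4]
finger_gap: 0.387
```

```bash
python3 - <<'E'
from h import *
rows([(534.2,-138.7,51.2,.1222)],1)
E
```

```text
t 17.02 tcp [ 535.2 -138.2   65.6] yaw 0.1226 F [ 0.1 -0.4 -3.4] gap 0.387
[[0.122, 0.002, 0.992], [-0.992, -0.001, 0.122], [0.001, -1.0, 0.002]]
[-0.0017, 0.0004, 0.0014, 0.04, 1.44, -0.11, 1]
```

Emit:
step_arm:
  moves:
    - [-0.001, 0, 0.001, 0.05, 0.5, -0.1, 1]
    - [-0.001, 0, 0.001, 0.05, 1, -0.1, 1]
    - [-0.001, 0, 0.001, 0.05, 1.3, -0.1, 1]
    - [-0.001, 0, 0.001, 0.05, 1.4, -0.1, 1]
    - [-0.001, 0, 0.001, 0.05, 1.4, -0.1, 1]

```text
t: 17.65
tcp_pos: [0.5341, -0.1387, 0.0516]
tool_rot: [-0.53, 0.468, -0.469, 0.53]
force: [-0.7, 0.9, -2.1]
finger_gap: 0.386
```

```bash
python3 - <<'E'
from h import *
rows([(534.2,-138.7,51.2,.1222)],1)
E
```

```text
t 17.65 tcp [ 534.1 -138.7   51.6] yaw 0.1226 F [-0.7  0.9 -2.1] gap 0.386
[[0.122, 0.0, 0.992], [-0.992, -0.0, 0.122], [0.0, -1.0, 0.0]]
[-0.0003, 0.0004, 0.0001, 0.0, 0.04, 0.01, 1]
```

Emit:
step_arm:
  moves:
    - [0, 0, 0, 0, 0.07, 0, 1]
    - [0, 0, 0, 0, 0.07, 0, 1]
    - [0, 0, 0, 0, 0.07, 0, 0.2]
    - [0, 0, 0, 0, 0.05, 0, -0.2]
    - [0, 0, 0, 0, 0.05, 0, -1]
    - [0, 0, 0, 0, 0.05, 0, -1]
    - [0, 0, 0, 0, 0.05, 0, -1]
    - [0, 0, 0, 0, 0.05, 0, -1]
    - [0, 0, 0, 0, 0.05, 0, -1]
    - [0, 0, 0, 0, 0.05, 0, -1]

```text
t: 18.9
tcp_pos: [0.5341, -0.1387, 0.0511]
tool_rot: [-0.53, 0.468, -0.469, 0.53]
force: [-0.2, -1.0, -0.2]
finger_gap: 0.997
```

```bash
python3 - <<'E'
from h import *
rows([(534.2,-138.7,51.2,.1222)],1)
s=snapshot("scene"); save(s,"s10")
E
```

```text
t 18.9 tcp [ 534.1 -138.7   51.1] yaw 0.1226 F [-0.2 -1.  -0.2] gap 0.997
[[0.122, 0.0, 0.993], [-0.993, -0.0, 0.122], [0.0, -1.0, 0.0]]
[-0.0004, 0.0003, 0.0001, -0.0, -0.01, 0.01, 1]
```

View pics/s10.png

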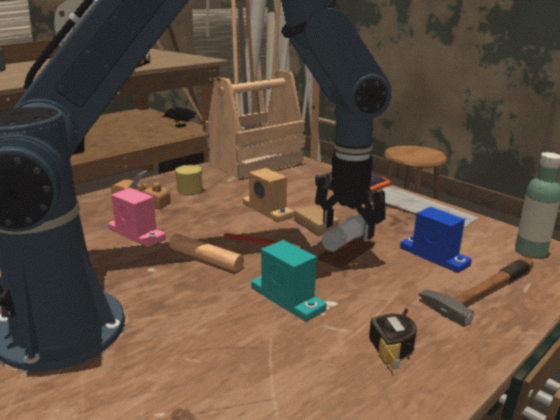

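The gauge lies in the rest at (345,232) and the gripper is fully open. I'll raise the arm and move it back towards its start, clear of the top view.

Emit:
step_arm:
  moves:
    - [0, 0, 0, 0, -2, 0, -1]
    - [0, 0, 0, 0, -6, 0, -1]
    - [0, 0, 0, 0, -11, 0, -1]
    - [0, 0, 0, 0, -16, 0, -1]
    - [0, 0, 0, 5, -18, -2, -1]
    - [0, 0, 0, 10, -18, -4, -1]
    - [0, 0, 0, 15, -18, -6, -1]
    - [0, 0, 0, 20, -18, -9, -1]
    - [0, 0, 0, 25, -18, -12, -1]
    - [0, 0, 0, 30, -18, -15, -1]
    - [0, 0, 0, 35, -18, -18, -1]
    - [0, 0, 0, 35, -18, -18, -1]

```text
t: 20.45
tcp_pos: [0.3959, -0.5125, 0.2308]
tool_rot: [0.529, -0.469, 0.471, -0.528]
force: [0.5, 0.1, -1.2]
finger_gap: 0.998
```

```bash
python3 - <<'E'
from h import *
print(sense()["force"],sense()["qd"].round(3))
for n in("top","scene"):
    s=snapshot(n); save(s,n+"11"); W=cloud(s).reshape(-1,3)*1000; W=W[~np.isnan(W[:,0])]
    d=W-[536,-138,0]; G=W[(np.hypot(d[:,0],d[:,1])<85)&(W[:,2]>53)&(abs(d[:,1])<45)]
    print(n,len(G),fitgauge(G,[534,-138,50,.12,0]))
E
```

```text
[ 0.45523771  0.12600862 -1.20338263] [ 0.064 -0.022  0.068  0.039  0.026  0.016]
top 1018 (array([ 5.34025194e+02, -1.39456527e+02,  5.02957864e+01,  1.26319591e-01,
       -9.19464367e-04]), np.float64(0.857839878960239))
scene 730 (array([ 5.33095773e+02, -1.40518774e+02,  5.20459148e+01,  1.24201520e-01,
        2.89158648e-03]), np.float64(0.6136787465408862))
```

View pics/top11.png

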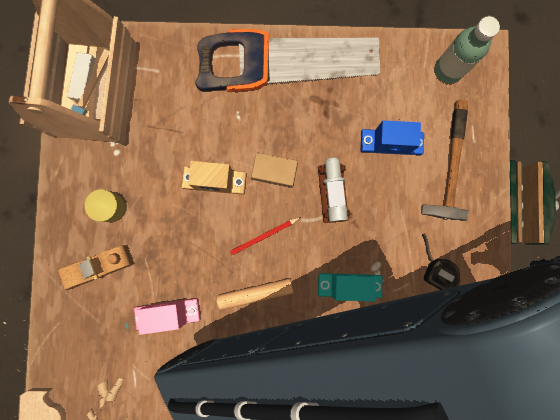

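The gauge lies in its rest at (335,190), go end away from the robot, within 0.4 mm and 0.003 rad of its starting pose. Nothing else has moved.

```bash
python3 -c "
from station import *
print(sign_off())"
```

```text
the job is handed in; nothing more can be done
None
```

The bore passed both gauge checks, the gauge is back in its rest, and the job is handed in at about 20.5 s of the 64 s. `sign_off()` gives no verdict, so the results below are my own measurements.

- **Go end:** it slid into the near mouth with almost no force until the collar met the block, with about 4 N against the collar at the expected depth. I then drew it straight out.
- **No-go end:** I carried the gauge over the block and pressed the no-go face on the far mouth at about 5 N for about 1.4 s. It did not enter. It stayed centred to about 1 mm and 0.01 rad, and no reading came near the force limits.
- **Back in the rest:** the gauge lies the same way round, released, with the arm clear. The top camera puts it within 0.4 mm and 0.003 rad of its starting pose, at a height of 50.3 mm.

**Disagreement:** the scene camera reads about 2 mm higher and 1 mm to the side of the top camera, before and after alike. That is about the stated calibration error, so I relied on the top camera and the contact points.

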